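# Zero the dial gauge on the sample strip, then lift it clear and hold it level

### The job

Zero the dial gauge on the sample strip: with the gauge standing on its fixture, turn the bezel until the red zero mark lies under the tip of the pointer. Then take the gauge by the black holder block, not by the bezel, and lift it straight up off the dowels without losing the zero, so that I can change the strip underneath. Finish holding it there, level and still, straight above the fixture with about 10 cm of air beneath it, and leave the strip and everything else where it is.

Things in the scene. Friction and masses are not known exactly. Their poses are not given: they have to be found in the camera images.
- rail_top (a point): the checking fixture, fixed to the table: a dark steel plate 150 x 106 mm, 12 mm thick, with two bright steel rails along its x axis, 96 mm long and 22 mm wide, 40 mm apart, their tops 28 mm above the table; from each rail a dowel 8 mm thick stands 15.5 mm up. This point lies at the fixture's middle, level with the rail tops; x along the rails and the strip, z up
- holder_centre (a point): centre of the black holder block of the dial gauge (loose, 0.3 to 0.5 kg): 58 mm long along x, 40 mm wide along y, 22 mm tall; grip it across its two flat ends, along x. The underside of the bridge below lies 24 mm under this point, the bezel's underside 15 mm above it. x along the strip, y along the bridge, z up. While it stands on the fixture this point is 52 mm above the table
- bezel_centre (a point): centre of the gauge's bezel, a bright knurled ring with the white dial in it, 50 mm in diameter, 14 mm tall, on top of the gauge, axis upright; its top is 7 mm above this point, 81 mm above the table while the gauge stands on the fixture. The holder block below it is 4 mm wider on either side along the block's x and narrower along y
- zero_mark (a point): the red arrowhead on the white dial that marks zero, 17 mm from the bezel's axis; it turns with the bezel. The dial has 20 divisions of 18 degrees
- pointer_tip (a point): tip of the black pointer, 17 mm from the bezel's axis. It does not turn with the bezel: the spring plunger under the bridge drives it. While the gauge stands on the fixture it points along the gauge's x axis; when the gauge is lifted the plunger drops 4 mm and the pointer swings back by 69 degrees, as it should
- bezel (a joint): angle of the bezel on the gauge in rad, counterclockwise from above; stiff enough to stay where it is left (0.03 N m of friction). 0 is where the red mark lies under the pointer of the seated gauge; it starts 0.5 to 1.3 away on the positive side, so it is turned clockwise from above
- strip_centre (a point): centre of the sample strip that lies between the rails, a loose brown steel strip 118 x 36 x 6 mm, its top 18 mm above the table; x along its length
- strip_13: bystander: a loose steel strip 118 x 36 x 6 mm lying near the robot on its right; origin under its centre
- next_strips: bystander: a loose stack of strips 120 x 47 x 24 mm, to the left of the fixture; origin under its centre
- gauge: the whole dial gauge: bridge, block, bezel. Origin in the middle of the underside of the bright bridge, 26 x 88 mm (x, y), 13 mm thick, which stands on both rails with the dowels through its two holes (1.6 mm wider than the dowels). Axes as holder_centre
- sample_strip: the sample strip; origin under its centre
Not all that is in view belongs to the job. Of the things that look like the gauge, the larger one is meant.

How it is judged (in metres and radians):
On the way, in this order (a step that is already met when the one before it is completed fails the run):
1. with the gauge standing on the fixture, the red zero mark lies under the pointer's tip, within half a division (distance between zero_mark and pointer_tip below 0.0027 m and z of gauge in the frame of rail_top below 0.002 m), for 0.3 s.
2. the gauge is lifted off the dowels, level (z of gauge in the frame of rail_top above 0.03 m and angle between gauge's own z axis and vertical below 0.1 rad), for 0.1 s.
At the end, for the whole second after the job is handed in: Fingers hold the gauge by its block, not pressing the bezel; bridge underside 55 to 160 mm above the rail tops, within 30 mm sideways of the fixture's middle, tilted under 5 degrees, still; bezel within 0.18 rad of the seated zero; sample strip still between the rails (z of gauge in the frame of rail_top between 0.055 and 0.16 m and horizontal distance between gauge and rail_top below 0.03 m and angle between gauge's own z axis and vertical below 0.09 rad and linear speed of gauge below 0.02 m/s and angular speed of gauge below 0.15 rad/s and value of joint bezel between -0.18 and 0.18 rad and contact force between the fingers and gauge above 2 N and contact force between the fingers and bezel below 1 N and horizontal distance between sample_strip and rail_top below 0.008 m and z of sample_strip in the frame of rail_top below -0.013 m); the arm keeps its last pose, push and grip.
It fails at once if a bystander is pushed more than 20 mm (distance of any of strip_13, next_strips from where it was at the start of the episode above 0.02 m).
It fails at once if the gauge is tipped over (angle between gauge's own z axis and vertical above 0.35 rad).
It also fails if it takes over 45 s, if anything falls off the work surface, if the arm or the gripper's body presses on something with over 40 N, if the wrist force passes 120 N, or if a joint passes its speed limit or range.

### The arm

A 6-joint arm with a two-finger parallel gripper is mounted at the origin on the work surface; the furniture and walls round the work are solid. World frame = base frame: x ahead of the robot, y to its left, z up, the work surface at z = 0. Lengths are in m, angles in degrees, forces in N, time in s.
With the tool pointing down it reaches from about 0.3 to 0.75 m from the base axis. Payload 8.5 kg.
Tool frame: the origin (TCP) lies midway between the tips of the shut fingers; the grasp point (between the pads) lies ctrl.tcp_to_grasp behind it (ctrl.tcp_to_grasp is the distance from the TCP to the grasp point, in m); z points along the fingers, x is the direction in which the jaws open and shut, and the axes are right-handed (so a half turn about z gives the same grasp; the last joint's range is limited). The gripper opens to 85 mm and grips with 20 to 120 N. Pads are 22 mm wide; open, the fingers measure 114 mm over their backs; the gripper's body (76 mm by 85 mm) begins 54 mm behind the grasp point. The pads swing forward as they close: fully open they stand 13 mm farther back than shut.
Start: joints at [-88.195, 21.807, 74.336, -0, 83.858, -12.336], TCP at [0.134, -0.533, 0.231] pointing down, gripper open.
Joint ranges: [-178.18, 178.18], [-50.72, 133.34], [12.68, 142.11], [-81.47, 261.47], [9.98, 163.14], [-165.26, 165.26]. Speed limits (degrees/s): [136.94, 136.94, 180, 180, 180, 180].

### API

Orientations are given as [roll, pitch, yaw] about the fixed x, y, z axes, in that order (R = Rz(yaw) Ry(pitch) Rx(roll)).
In Python, from bench import sensors, viewer, job_done, ctrl gives the robot as it stands.
- The arm moves only by the tool move_arm, never from a script. Its argument "series" is a list of rows, each a list of 7 numbers: the shift along the tool's x, y, z each as a share of 0.05 m, from -1 to 1, then the turn, a rotation vector about the tool's x, y, z each as a share of 90 degrees, from -1 to 1, then the opening, from -1 (shut) to 1 (fully open). A call has 1 to 10 rows; each row shifts and turns the commanded pose from where the row before left it, along the tool's axes as they then stand; what a row does not reach is not made up. A row lasts 1/12 s, in which the tool goes at most 41.7 mm and 7.16 degrees, less where a joint would pass 70% of its speed; a pose out of reach is approached as far as the arm can. A call with a number of a shift or a turn outside -1 to 1 is refused whole. A call with a gripper value outside its range is refused whole. The fingers move at their own pace and stop on an object; the grip force is fixed at half the most. Time passes only in rows, so rows that do not move let the fingers close. It gives the time, the measured TCP pose, the force and the opening at its end, in the units of the state.
- sensors.read_state(): the state, without advancing time (a new reading comes with each control period).
- viewer.capture(name): name is "scene" or "top" or "wrist"; returns a dict with "pixels" (480x640x3 uint8, red, green, blue), "mtx" (3x3 intrinsics, pixels), "cam_to_world" (4x4, takes a point from camera to world coordinates); the wrist camera has in their place "T_tool_cam" (4x4, takes a point from camera to tool coordinates, whose origin is the TCP and whose axes are the tool frame's). Camera axes: x right, y up, looking along -z (the intrinsics and any distortion apply to the point x, -y, -z); pixel columns grow to the right and rows downward; lengths in m; the calibration is good to about 2 mm. A picture is of the moment at which its call begins: read the wrist's pose just before it. There is no depth.
- job_done(): hands the job in, once; it reports no verdict.
The state is a dict: "t": time; "q": joint angles; "dq": joint speeds; "tau": joint torques, N m; "ee_pos": TCP position; "orientation": TCP orientation; "wrist_force": force on the tool from outside, world axes, zero at the start; "ft_torque": the same for the moment, N m; "grip_width": finger opening in m.
Only numpy, scipy, OpenCV 4.12 (cv2) and the standard library are available. Lean on these libraries where they do the work, as an engineer would, in place of code of your own. Each camera call takes 0.05 s, during which the arm holds its last target.

## Working session

There is one attempt and no reset: what is moved stays moved. The work goes in short steps, Python scripts to look and compute and a tool call to move; the robot and the scene stay as the last step left them, time stands still between calls to the robot, and variables do not carry over. Pictures are saved under pics/ and viewed, and the job is handed in when it is done.

Besides the shell and the picture viewer there is one more tool, called after "Call:" as name(argument=value, ...), one argument or row to a line, values as JSON. move_arm: Moves the arm, as the interface text tells. Shift numbers are shares of 0.05 m and turn numbers shares of 90 degrees, none past 1 either way. Its arguments: {"type":"object","properties":{"series":{"type":"array"}},"required":["series"]}

```bash
ls; mkdir -p pics
python3 - <<'E'
from bench import sensors, viewer, ctrl
import cv2
print(sensors.read_state(), ctrl.tcp_to_grasp)
for n in ("scene","top","wrist"):
    d=viewer.capture(n); cv2.imwrite(f"pics/{n}0.png",d["pixels"][:,:,::-1])
    print(n,d["mtx"],d.get("cam_to_world",d.get("T_tool_cam")),d.keys())
E
```

```text
pics
{'t': 0.0, 'q': array([-8.81953231e+01,  2.18401634e+01,  7.43854016e+01,  1.52237780e-03,
        8.38570778e+01, -1.23356605e+01]), 'dq': array([ 0.05144671, -0.00174856,  0.04930916,  0.08585219,  0.00570033,
        0.03881754]), 'tau': array([ 2.55962674e-03, -4.48462236e+01, -2.31270647e+01, -1.91334893e-04,
        4.76187095e-03, -6.61438307e-06]), 'ee_pos': array([ 0.13435995, -0.53303445,  0.23071571]), 'orientation': array([-1.79980866e+02,  8.04115127e-02, -7.58598132e+01]), 'wrist_force': array([-0.18692054, -0.14984656, -0.79170685]), 'ft_torque': array([ 0.03387778, -0.02463078,  0.04144957]), 'grip_width': 0.08520788163035728} 0.0187
scene [[610.89382621   0.         326.68499365]
 [  0.         610.89382621 237.73071829]
 [  0.           0.           1.        ]] [[ 0.5510674   0.4309759  -0.71455195 -0.54328946]
 [-0.83444274  0.27898117 -0.47526289 -0.58151178]
 [-0.00548031  0.85815458  0.51336214  0.80043369]
 [ 0.          0.          0.          1.        ]] dict_keys(['pixels', 'mtx', 'cam_to_world'])
top [[439.94475627   0.         321.71680241]
 [  0.         439.94475627 244.31142401]
 [  0.           0.           1.        ]] [[-0.02724639  0.99404327 -0.10552544  0.35760899]
 [-0.99959606 -0.02623952  0.01091834  0.07409523]
 [ 0.00808436  0.1057803   0.99435666  0.91121744]
 [ 0.          0.          0.          1.        ]] dict_keys(['pixels', 'mtx', 'cam_to_world'])
wrist [[425.98480067   0.         322.09812017]
 [  0.         425.98480067 244.97273974]
 [  0.           0.           1.        ]] [[ 9.99999697e-01 -6.75984309e-04  3.86414384e-04 -1.36748482e-04]
 [-5.38444530e-04 -9.58842297e-01 -2.83938656e-01 -7.18539627e-02]
 [ 5.62448532e-04  2.83938361e-01 -9.58842370e-01 -1.43065364e-01]
 [ 0.00000000e+00  0.00000000e+00  0.00000000e+00  1.00000000e+00]] dict_keys(['pixels', 'mtx', 'T_tool_cam'])
```

View pics/scene0.png

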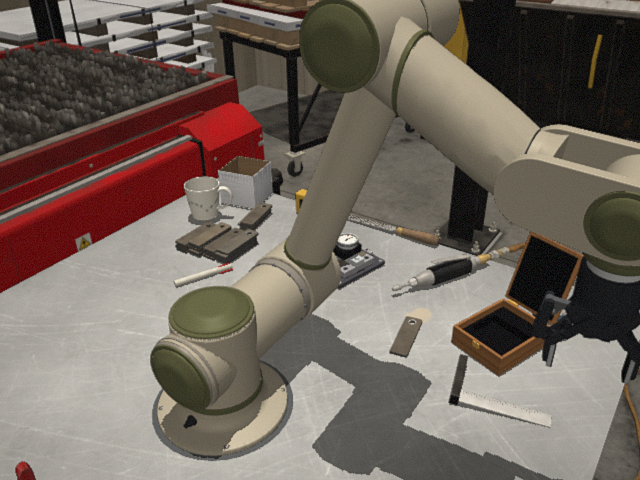

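View pics/top0.png

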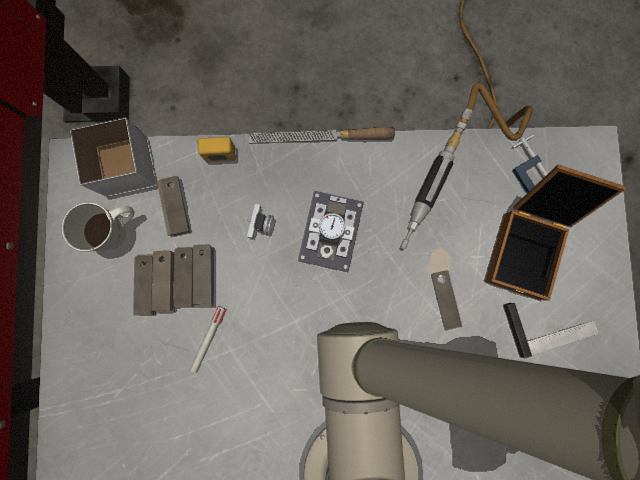

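View pics/wrist0.png

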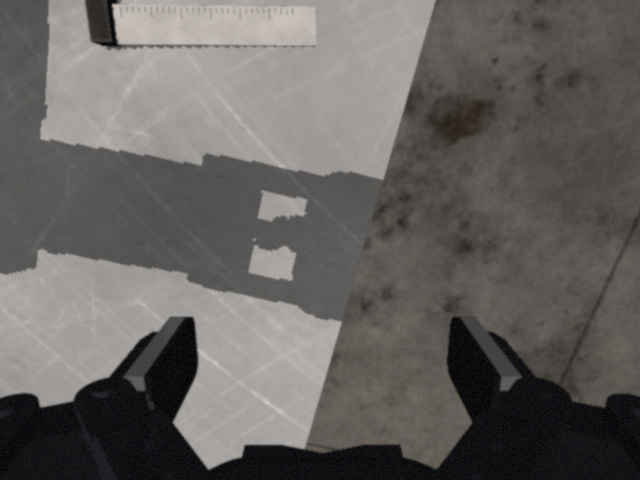

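The top view offers two candidates for the gauge. One stands on the dark fixture at pixel (333,227). The other is a smaller one lying on the table at (262,222). I choose the larger one on the fixture and check it in a close crop.

```bash
cat > h.py <<'E'
import numpy as np, cv2
from scipy.spatial.transform import Rotation as R
def Ttool(s):
    T=np.eye(4);T[:3,:3]=R.from_euler('xyz',s['orientation'],degrees=True).as_matrix();T[:3,3]=s['ee_pos'];return T
def ray(uv,M,z,T):
    u,v=uv; d=np.array([(u-M[0,2])/M[0,0],-(v-M[1,2])/M[1,1],-1.]); d=T[:3,:3]@d; o=T[:3,3]
    return o+d*(z-o[2])/d[2]
def proj(p,M,T):
    c=np.linalg.inv(T)@np.append(p,1); return np.array([M[0,0]*c[0]/-c[2]+M[0,2], -M[1,1]*c[1]/-c[2]+M[1,2]])
E
python3 - <<'E'
import cv2
a=cv2.imread('pics/top0.png')[180:280,240:380]
b=cv2.imread('pics/scene0.png')[220:300,310:400]
cv2.imwrite('pics/c1.png',cv2.resize(a,None,fx=5.5,fy=5.5,interpolation=cv2.INTER_CUBIC))
E
```

```text
(no output)
```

View pics/c1.png

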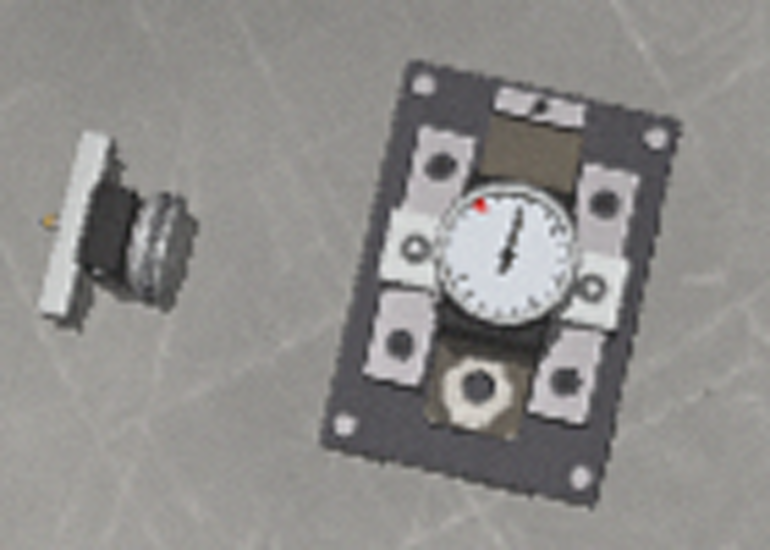

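The crop confirms it: the large upright dial is at crop (507,255), pointer tip (520,205), red mark (480,203). The smaller gauge lies on its side at (120,235).

Run:
```python
from h import *
from bench import sensors, viewer
d=viewer.capture("top");M=d["mtx"];T=d["cam_to_world"]
f=lambda x,y:(240+(x+.5)/5.5-.5,180+(y+.5)/5.5-.5)
P=[ray(f(*p),M,0.013,T) for p in [(424,83),(656,137),(345,425),(580,477)]]
print("ctr",np.mean(P,0)); 
for a,b in((2,0),(3,1)): v=P[a]*-1+P[b];print(np.degrees(np.arctan2(v[1],v[0])))
for a,b in((1,0),(3,2)): v=P[a]*-1+P[b];print(np.degrees(np.arctan2(v[1],v[0]))-90)
b=ray(f(507,255),M,0.079,T);print("bezel",b)
for p in((520,205),(480,203)):
  v=ray(f(*p),M,.077,T)-b;print(np.degrees(np.arctan2(v[1],v[0])),np.hypot(v[0],v[1]))
```

```text
ctr [0.48135965 0.04480645 0.013     ]
-14.275847607015768
-14.467811166322157
-14.789601668531034
-14.027062928871828
bezel [0.48068916 0.04478292 0.079     ]
-16.079388513740483 0.018527221483573247
25.026818708406186 0.020825652155483456
```

```bash
cat >> h.py <<'E'
def plan(s,pos,yaw,n,grip,zmid=0):
    """rows from measured pose s to pos,yaw (tool down)"""
    T=Ttool(s);p=T[:3,3].copy();y0=np.degrees(np.arctan2(T[1,0],T[0,0]));dy=(yaw-y0+180)%360-180
    pos=np.array(pos);out=[];prev=p.copy();y=round(y0,3)
    for k in range(1,n+1):
        q=p+(pos-p)*k/n;q[2]+=zmid*np.sin(np.pi*k/n)
        a=np.radians(y);c,sn=np.cos(a),np.sin(a);d=q-prev
        r=[round((c*d[0]+sn*d[1])/.05,3),round((sn*d[0]-c*d[1])/.05,3),round(-d[2]/.05,3),0,0,round(-dy/n/90,4),grip]
        prev=prev+np.array([c*r[0]+sn*r[1],sn*r[0]-c*r[1],-r[2]])*.05;y-=r[5]*90
        out.append(r)
    for i in range(0,n,10): print(str(out[i:i+10]).replace(' ',''))
E
python3 - <<'E'
from h import *
from bench import sensors
plan(sensors.read_state(),[.481,.0448,.18],25.6,20,1,.09)
E
```

```text
[[np.float64(-0.476),np.float64(-0.477),np.float64(-0.231),0,0,np.float64(-0.0564),1],[np.float64(-0.431),np.float64(-0.518),np.float64(-0.223),0,0,np.float64(-0.0564),1],[np.float64(-0.385),np.float64(-0.554),np.float64(-0.21),0,0,np.float64(-0.0564),1],[np.float64(-0.333),np.float64(-0.585),np.float64(-0.19),0,0,np.float64(-0.0564),1],[np.float64(-0.281),np.float64(-0.613),np.float64(-0.164),0,0,np.float64(-0.0564),1],[np.float64(-0.225),np.float64(-0.635),np.float64(-0.133),0,0,np.float64(-0.0564),1],[np.float64(-0.168),np.float64(-0.653),np.float64(-0.096),0,0,np.float64(-0.0564),1],[np.float64(-0.11),np.float64(-0.665),np.float64(-0.057),0,0,np.float64(-0.0564),1],[np.float64(-0.051),np.float64(-0.672),np.float64(-0.015),0,0,np.float64(-0.0564),1],[np.float64(0.01),np.float64(-0.674),np.float64(0.029),0,0,np.float64(-0.0564),1]]
[[np.float64(0.068),np.float64(-0.67),np.float64(0.073),0,0,np.float64(-0.0564),1],[np.float64(0.128),np.float64(-0.662),np.float64(0.117),0,0,np.float64(-0.0564),1],[np.float64(0.186),np.float64(-0.648),np.float64(0.159),0,0,np.float64(-0.0564),1],[np.float64(0.242),np.float64(-0.628),np.float64(0.198),0,0,np.float64(-0.0564),1],[np.float64(0.297),np.float64(-0.605),np.float64(0.235),0,0,np.float64(-0.0564),1],[np.float64(0.35),np.float64(-0.577),np.float64(0.265),0,0,np.float64(-0.0564),1],[np.float64(0.399),np.float64(-0.543),np.float64(0.292),0,0,np.float64(-0.0564),1],[np.float64(0.446),np.float64(-0.505),np.float64(0.312),0,0,np.float64(-0.0564),1],[np.float64(0.488),np.float64(-0.465),np.float64(0.326),0,0,np.float64(-0.0564),1],[np.float64(0.528),np.float64(-0.419),np.float64(0.332),0,0,np.float64(-0.0564),1]]
```

Call:
move_arm(
  series=[
    [-0.48,-0.48,-0.23,0,0,-0.0564,1],
    [-0.43,-0.52,-0.22,0,0,-0.0564,1],
    [-0.385,-0.55,-0.21,0,0,-0.0564,1],
    [-0.33,-0.585,-0.19,0,0,-0.0564,1],
    [-0.28,-0.61,-0.16,0,0,-0.0564,1],
    [-0.225,-0.635,-0.13,0,0,-0.0564,1],
    [-0.17,-0.65,-0.1,0,0,-0.0564,1],
    [-0.11,-0.665,-0.06,0,0,-0.0564,1],
    [-0.05,-0.67,-0.015,0,0,-0.0564,1],
    [0.01,-0.675,0.03,0,0,-0.0564,1],
  ],
)

```text
t: 1.03
ee_pos: [0.3081, -0.2431, 0.296]
orientation: [180.0, -0.1, -24.9]
wrist_force: [0.9, -0.8, 0.2]
grip_width: 0.0854
```

Call:
move_arm(
  series=[
    [0.07,-0.67,0.07,0,0,-0.0564,1],
    [0.13,-0.66,0.12,0,0,-0.0564,1],
    [0.185,-0.65,0.16,0,0,-0.0564,1],
    [0.24,-0.63,0.2,0,0,-0.0564,1],
    [0.3,-0.605,0.235,0,0,-0.0564,1],
    [0.35,-0.575,0.265,0,0,-0.0564,1],
    [0.4,-0.545,0.29,0,0,-0.0564,1],
    [0.445,-0.505,0.31,0,0,-0.0564,1],
    [0.49,-0.465,0.325,0,0,-0.0564,1],
    [0.53,-0.42,0.33,0,0,-0.0564,1],
  ],
)

```text
t: 1.87
ee_pos: [0.4818, 0.0463, 0.1796]
orientation: [180.0, -0.0, 25.9]
wrist_force: [0.8, -1.4, 0.9]
grip_width: 0.0853
```

Call:
move_arm(
  series=[
    [0,0,0,0,0,0,1],
    [0,0,0,0,0,0,1],
    [0,0,0,0,0,0,1],
  ],
)

```text
t: 2.12
ee_pos: [0.4811, 0.0443, 0.1805]
orientation: [180.0, 0.0, 25.6]
wrist_force: [0.3, 0.6, -0.1]
grip_width: 0.0856
```

Run:
```python
from h import *
from bench import sensors, viewer
s=sensors.read_state();print(s['t'],s['ee_pos'],s['orientation'])
d=viewer.capture("wrist");cv2.imwrite("pics/w1.png",d["pixels"][:,:,::-1])
np.savez('w1.npz',M=d["mtx"],T=Ttool(s)@d["T_tool_cam"])
```

```text
2.1167 [0.48108561 0.04431494 0.18049727] [1.79991839e+02 1.10245477e-02 2.56274028e+01]
```

View pics/w1.png

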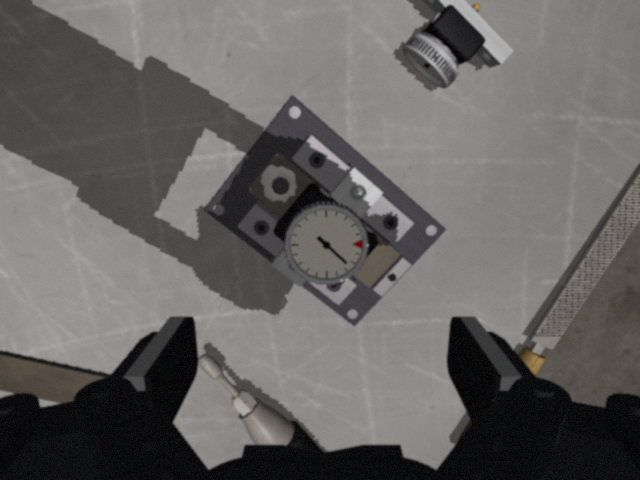

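The wrist view shows the dial centred at about (327,243), the red mark at (360,243), the pointer tip near (346,262) and the small gauge at the top right. Next I measure the dial.

```bash
cat > dial.py <<'E'
from h import *
def dial(im,M,T,c0,rad,zd=0.079,zdial=0.078,save=None):
    hsv=cv2.cvtColor(im,cv2.COLOR_BGR2HSV);h,w=im.shape[:2]
    yy,xx=np.mgrid[:h,:w];near=np.hypot(xx-c0[0],yy-c0[1])<rad
    red=near&((hsv[...,0]<8)|(hsv[...,0]>172))&(hsv[...,1]>110)&(hsv[...,2]>60)
    n,l,st,ce=cv2.connectedComponentsWithStats(red.astype(np.uint8))
    k=1+np.argmax(st[1:,4]);rc=ce[k];print("red px",rc,st[k,4])
    # white face 
    wm=(near&(hsv[...,2]>110)&(hsv[...,1]<45)).astype(np.uint8)
    g=cv2.GaussianBlur(cv2.cvtColor(im,cv2.COLOR_BGR2GRAY),(5,5),1)
    cs=cv2.HoughCircles(g,cv2.HOUGH_GRADIENT_ALT,1,20,param1=150,param2=.6,minRadius=15,maxRadius=int(rad*1.3))
    print("circles",None if cs is None else cs[0][:5])
    return rc,cs
E
python3 - <<'E'
from dial import *
im=cv2.imread('pics/w1.png');z=np.load('w1.npz');
rc,cs=dial(im,z['M'],z['T'],(327,243),45)
cv2.imwrite('pics/w1c.png',cv2.resize(im[90:330,200:460],None,fx=2.5,fy=2.5,interpolation=cv2.INTER_CUBIC))
cv2.imwrite('pics/w1d.png',cv2.resize(im[190:295,275:380],None,fx=5.5,fy=5.5,interpolation=cv2.INTER_CUBIC))
E
```

```text
red px [358.54545455 243.59090909] 44
circles [[326.       246.        39.791763]
 [326.       246.        50.029636]
 [280.       183.        20.355742]
 [268.       429.        21.711647]
 [207.       176.        23.299221]]
```

View pics/w1c.png

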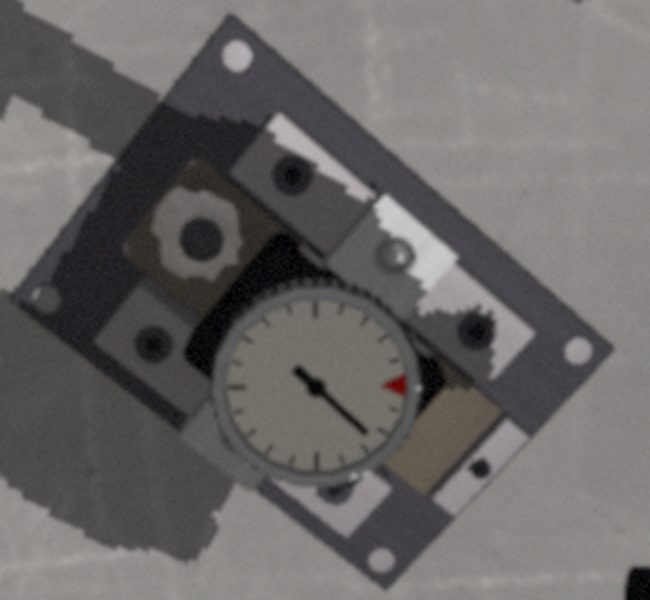

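View pics/w1d.png

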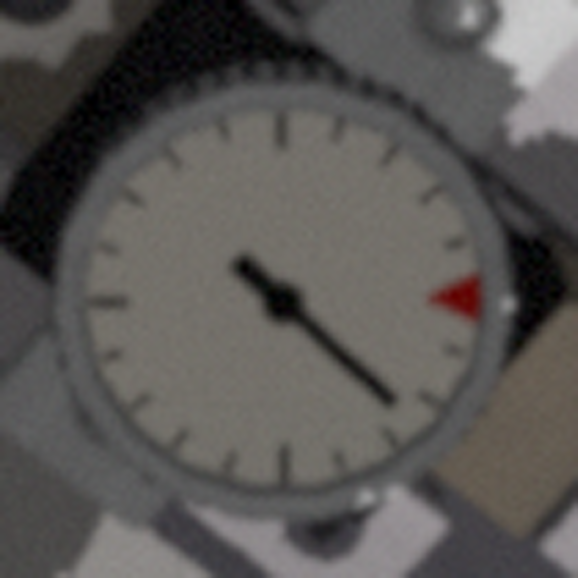

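Run:
```python
from h import *
z=np.load('w1.npz');M,T=z['M'],z['T']
f=lambda x,y,ox,oy,k:(ox+(x+.5)/k-.5,oy+(y+.5)/k-.5)
g=lambda x,y:f(x,y,275,190,5.5)
for zz in(.077,.080):
  b=ray(g(284,298),M,zz,T);print(zz,"hub",b)
  for n,p in dict(tip=(392,402),red=(458,298),t1=(105,302),t2=(282,132),t3=(285,462)).items():
    v=ray(g(*p),M,zz,T)-b;print(n,np.degrees(np.arctan2(v[1],v[0])),np.hypot(v[0],v[1]))
c=ray((326,246),M,.079,T);print('hough',c)
h=lambda x,y:f(x,y,200,90,2.5)
P=[ray(h(*p),M,.0125,T) for p in [(237,57),(578,350),(381,560),(45,298)]]
print("fix",np.mean(P,0));
for i,j in((0,1),(3,2)): v=P[j]-P[i];print(np.degrees(np.arctan2(v[1],v[0])))
for i,j in((1,0),(2,3)): v=P[j]-P[i];print(np.degrees(np.arctan2(v[1],v[0])))
```

```text
0.077 hub [0.4829499  0.04555426 0.077     ]
tip -19.34038484935309 0.017007483905202406
red 25.67573193099786 0.019069884074585205
t1 -152.9908394652172 0.019635134370701825
t2 116.47792558592079 0.018566086645739936
t3 -63.8493673306041 0.0191170986378485
0.08 hub [0.48254695 0.04633034 0.08      ]
tip -19.340384849353068 0.016800540366043986
red 25.67573193099779 0.018837845677622343
t1 -152.99083946521725 0.019396218125290517
t2 116.4779255859206 0.01834017835147327
t3 -63.84936733060421 0.018884485743865566
hough [0.4831636  0.04476202 0.079     ]
fix [0.48269683 0.04543427 0.0125    ]
-14.137394553193115
-14.328603863691173
165.8626054468069
165.67139613630883
```

Run:
```python
from h import *
from bench import sensors
plan(sensors.read_state(),[.4826,.0454,.064],26.5,6,1)
```

```text
[[np.float64(0.007),np.float64(-0.002),np.float64(0.389),0,0,np.float64(-0.0017),1],[np.float64(0.006),np.float64(-0.003),np.float64(0.39),0,0,np.float64(-0.0017),1],[np.float64(0.007),np.float64(-0.002),np.float64(0.389),0,0,np.float64(-0.0017),1],[np.float64(0.007),np.float64(-0.003),np.float64(0.39),0,0,np.float64(-0.0017),1],[np.float64(0.007),np.float64(-0.002),np.float64(0.389),0,0,np.float64(-0.0017),1],[np.float64(0.006),np.float64(-0.002),np.float64(0.39),0,0,np.float64(-0.0017),1]]
```

Call:
move_arm(
  series=[
    [0.04,-0.014,0.39,0,0,-0.01,1],
    [0,0,0.39,0,0,0,1],
    [0,0,0.39,0,0,0,1],
    [0,0,0.39,0,0,0,1],
    [0,0,0.39,0,0,0,1],
    [0,0,0.38,0,0,0,1],
    [0,0,0,0,0,0,1],
    [0,0,0,0,0,0,1],
    [0,0,0,0,0,0,1],
  ],
)

```text
t: 2.92
ee_pos: [0.4833, 0.0454, 0.0652]
orientation: [179.9, -0.1, 26.5]
wrist_force: [0.5, 0.3, 0.6]
grip_width: 0.0855
```

Run:
```python
from h import *
from bench import sensors, viewer
s=sensors.read_state();print(s['t'],s['ee_pos'],s['orientation'],s['wrist_force'])
d=viewer.capture("wrist");cv2.imwrite("pics/w2.png",d["pixels"][:,:,::-1])
np.savez('w2.npz',M=d["mtx"],T=Ttool(s)@d["T_tool_cam"])
```

```text
2.9167 [0.48333076 0.04537851 0.06519906] [ 1.79926233e+02 -9.87394638e-02  2.64891628e+01] [0.50414446 0.30806065 0.61971782]
```

View pics/w2.png

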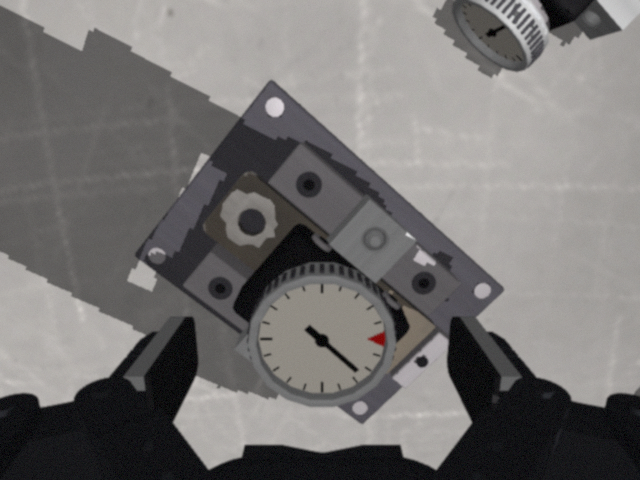

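The view shows the dial at (321,340), midway between the fingertips at columns 196 and 449. I close on the bezel.

Call:
move_arm(
  series=[
    [0,0,0,0,0,0,-1],
    [0,0,0,0,0,0,-1],
    [0,0,0,0,0,0,-1],
    [0,0,0,0,0,0,-1],
    [0,0,0,0,0,0,-1],
    [0,0,0,0,0,0,-1],
  ],
)

```text
t: 3.47
ee_pos: [0.4829, 0.046, 0.0648]
orientation: [179.9, -0.0, 26.6]
wrist_force: [-2.9, -0.7, 10.0]
grip_width: 0.0478
```

Run:
```python
from h import *
from bench import sensors, viewer
s=sensors.read_state();print(s['t'],s['ee_pos'],s['orientation'],s['wrist_force'],s['grip_width'])
d=viewer.capture("wrist");cv2.imwrite("pics/w3.png",d["pixels"][:,:,::-1])
np.savez('w3.npz',M=d["mtx"],T=Ttool(s)@d["T_tool_cam"])
```

```text
3.4667 [0.48285435 0.04599312 0.06481578] [ 1.79947852e+02 -3.94768741e-02  2.65751584e+01] [-2.90637502 -0.73193649  9.98036241] 0.047810652276639526
```

View pics/w3.png

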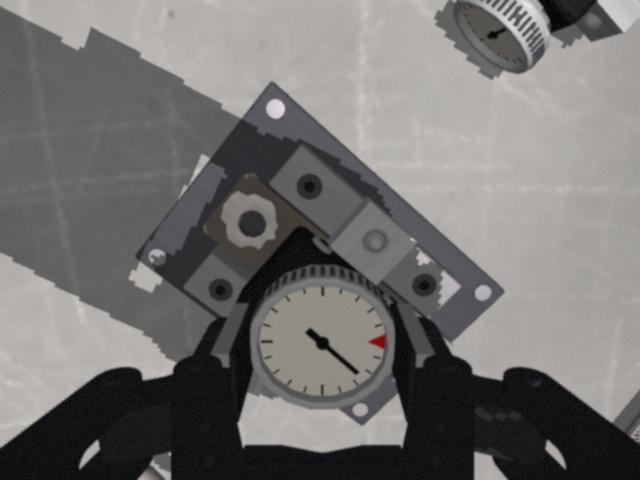

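The bezel is gripped, with the opening at 47.8 mm. I turn it clockwise by 43°.

Call:
move_arm(
  series=[
    [0,0,0,0,0,0.048,-1],
    [0,0,0,0,0,0.048,-1],
    [0,0,0,0,0,0.048,-1],
    [0,0,0,0,0,0.048,-1],
    [0,0,0,0,0,0.048,-1],
    [0,0,0,0,0,0.048,-1],
    [0,0,0,0,0,0.048,-1],
    [0,0,0,0,0,0.048,-1],
    [0,0,0,0,0,0.048,-1],
    [0,0,0,0,0,0.048,-1],
  ],
)

```text
t: 4.35
ee_pos: [0.4834, 0.0461, 0.0649]
orientation: [-180.0, -0.1, -16.8]
wrist_force: [0.3, -0.1, 7.6]
grip_width: 0.0479
```

Call:
move_arm(
  series=[
    [0,0,0,0,0,0,-1],
    [0,0,0,0,0,0,-1],
  ],
)

```text
t: 4.52
ee_pos: [0.4834, 0.0461, 0.0649]
orientation: [-180.0, -0.1, -16.7]
wrist_force: [-0.0, 0.7, 7.8]
grip_width: 0.0478
```

Run:
```python
from h import *
from bench import sensors, viewer
s=sensors.read_state();print(s['t'],s['ee_pos'],s['orientation'],s['wrist_force'],s['grip_width'])
d=viewer.capture("wrist");cv2.imwrite("pics/w4.png",d["pixels"][:,:,::-1])
np.savez('w4.npz',M=d["mtx"],T=Ttool(s)@d["T_tool_cam"])
im=d["pixels"][:,:,::-1]
cv2.imwrite('pics/w4d.png',cv2.resize(im[255:425,235:410],None,fx=3.4,fy=3.4,interpolation=cv2.INTER_CUBIC))
```

```text
4.5167 [0.48340119 0.0460591  0.06486025] [-1.79976602e+02 -1.33530042e-01 -1.66577226e+01] [-0.01274489  0.67869375  7.78318101] 0.04783282477740894
```

View pics/w4d.png

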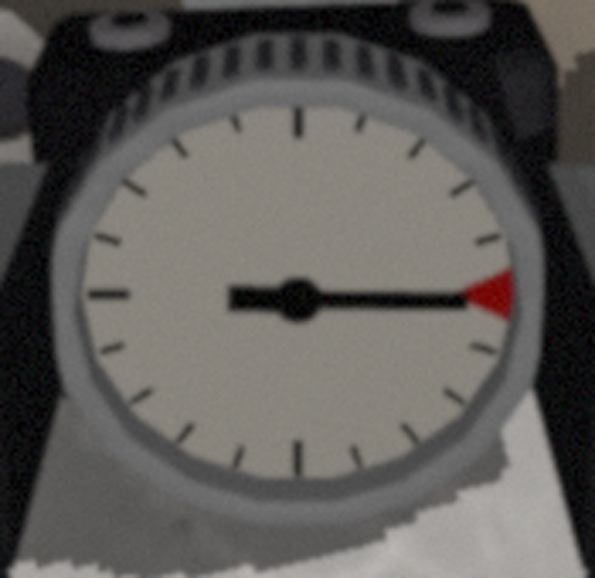

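View pics/w4.png

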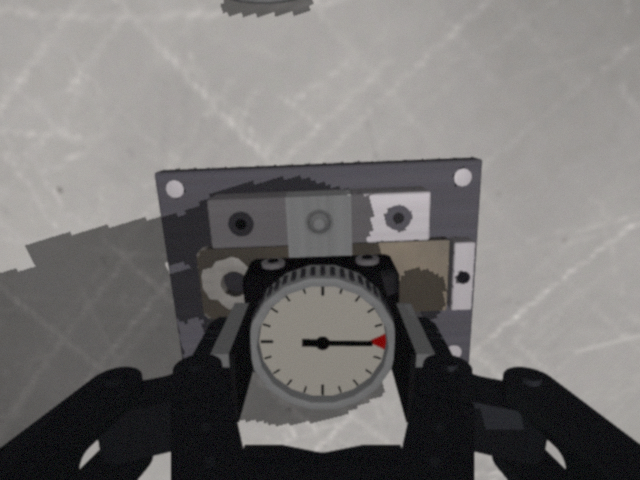

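The red mark at crop (490,295) lies at the end of the pointer, whose tip is at (465,298). The error is under 1°. I open the gripper and look again without it holding.

Call:
move_arm(
  series=[
    [0,0,0,0,0,0,1],
    [0,0,0,0,0,0,1],
    [0,0,0,0,0,0,1],
    [0,0,0,0,0,0,1],
    [0,0,0,0,0,0,1],
    [0,0,0,0,0,-0.02,1],
    [0,0,0,0,0,0,1],
  ],
)

```text
t: 5.15
ee_pos: [0.4827, 0.0461, 0.0638]
orientation: [180.0, 0.0, -14.8]
wrist_force: [0.5, -0.8, -0.1]
grip_width: 0.0855
```

Run:
```python
from h import *
from bench import sensors, viewer
s=sensors.read_state();print(s['t'],s['ee_pos'],s['orientation'],s['wrist_force'],s['grip_width'])
d=viewer.capture("wrist");cv2.imwrite("pics/w5.png",d["pixels"][:,:,::-1])
np.savez('w5.npz',M=d["mtx"],T=Ttool(s)@d["T_tool_cam"])
im=d["pixels"][:,:,::-1]
cv2.imwrite('pics/w5d.png',cv2.resize(im[225:425,200:450],None,fx=3,fy=3,interpolation=cv2.INTER_CUBIC))
```

```text
5.15 [0.48267565 0.04608793 0.06375103] [ 1.79998134e+02  9.94857207e-03 -1.47732967e+01] [ 0.53662587 -0.78051877 -0.06505293] 0.0854856299312719
```

View pics/w5d.png

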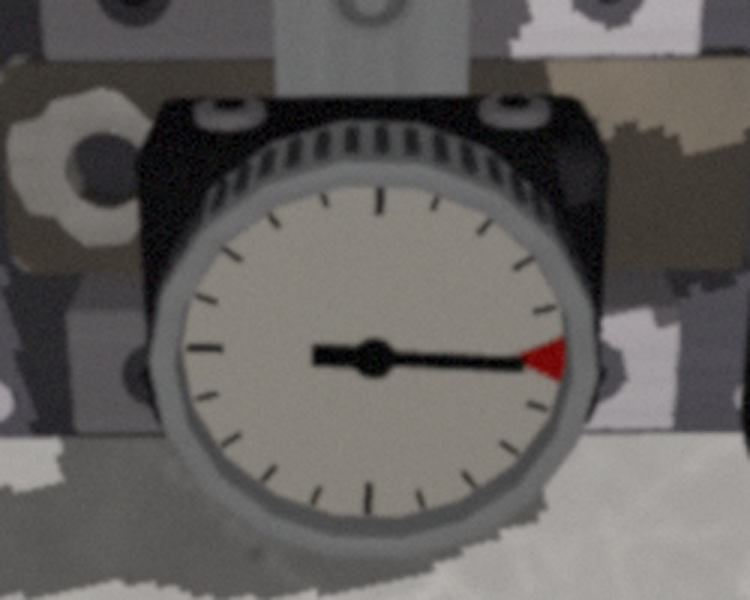

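View pics/w5.png

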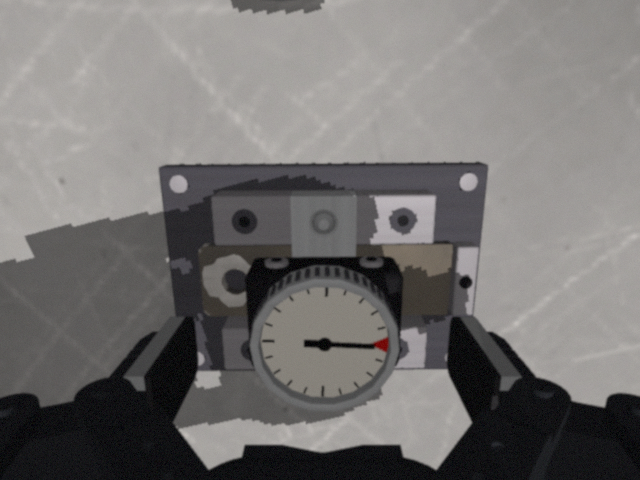

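The zero survived the release. The red mark at crop (545,358) is at the pointer tip (522,362), and the block's edges at columns 140 and 605 lie level and central. I go down to the block and grip its ends.

Call:
move_arm(
  series=[
    [0.01,0.01,0.12,0,0,0,1],
    [0,0,0.12,0,0,0,1],
    [0,0,0.12,0,0,0,1],
    [0,0,0.11,0,0,0,1],
    [0,0,0,0,0,0,1],
    [0,0,0,0,0,0,1],
  ],
)

```text
t: 5.7
ee_pos: [0.4828, 0.0455, 0.0398]
orientation: [180.0, 0.1, -14.8]
wrist_force: [0.5, 0.1, 0.6]
grip_width: 0.0855
```

Run:
```python
from h import *
from bench import sensors, viewer
s=sensors.read_state();print(s['t'],s['ee_pos'],s['orientation'],s['wrist_force'],s['grip_width'])
d=viewer.capture("wrist");cv2.imwrite("pics/w6.png",d["pixels"][:,:,::-1])
```

```text
5.7 [0.48284329 0.04550775 0.03984746] [ 1.79992064e+02  6.28771950e-02 -1.48431015e+01] [0.47957742 0.05172294 0.58843929] 0.08549224874233698
```

View pics/w6.png

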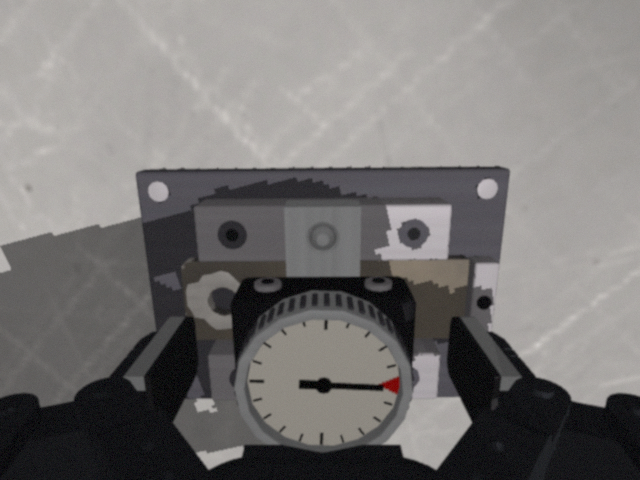

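The block spans columns 234 to 413, centred between the fingers at 196 and 449. I close on it.

Call:
move_arm(
  series=[
    [0,0,0,0,0,0,-1],
    [0,0,0,0,0,0,-1],
    [0,0,0,0,0,0,-1],
    [0,0,0,0,0,0,-1],
    [0,0,0,0,0,0,-1],
    [0,0,0,0,0,0,-1],
  ],
)

```text
t: 6.25
ee_pos: [0.4832, 0.0455, 0.041]
orientation: [-180.0, -0.1, -14.8]
wrist_force: [-1.7, 0.2, 5.4]
grip_width: 0.0567
```

Run:
```python
from h import *
from bench import sensors, viewer
s=sensors.read_state();print(s['t'],s['ee_pos'],s['orientation'],s['wrist_force'],s['grip_width'])
d=viewer.capture("wrist");cv2.imwrite("pics/w7.png",d["pixels"][:,:,::-1])
```

```text
6.25 [0.48322701 0.04547036 0.04096185] [-1.79994021e+02 -5.11862650e-02 -1.48356093e+01] [-1.71594837  0.2247391   5.43656104] 0.05668741938937841
```

View pics/w7.png

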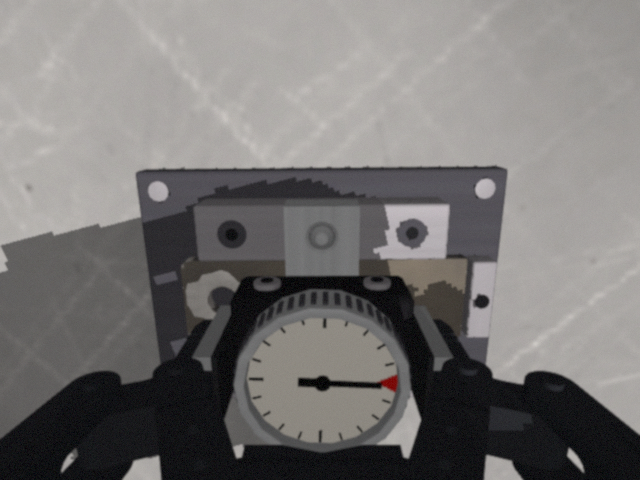

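The block is gripped at 56.7 mm, and gaps show beside the bezel at columns 233 and 411. I lift straight up by 100 mm.

Call:
move_arm(
  series=[
    [0,0,-0.06,0,0,0,-1],
    [0,0,-0.1,0,0,0,-1],
    [0,0,-0.14,0,0,0,-1],
    [0,0,-0.2,0,0,0,-1],
    [0,0,-0.2,0,0,0,-1],
    [0,0,-0.2,0,0,0,-1],
    [0,0,-0.2,0,0,0,-1],
    [0,0,-0.2,0,0,0,-1],
    [0,0,-0.2,0,0,0,-1],
    [0,0,-0.2,0,0,0,-1],
  ],
)

```text
t: 7.13
ee_pos: [0.4828, 0.0455, 0.1263]
orientation: [-180.0, 0.0, -14.8]
wrist_force: [-0.6, 0.1, -3.7]
grip_width: 0.057
```

Call:
move_arm(
  series=[
    [0,0,-0.16,0,0,0,-1],
    [0,0,-0.1,0,0,0,-1],
    [0,0,-0.04,0,0,0,-1],
    [0,0,0,0,0,0,-1],
    [0,0,0,0,0,0,-1],
    [0,0,0,0,0,0,-1],
    [0,0,0,0,0,0,-1],
    [0,0,0,0,0,0,-1],
  ],
)

```text
t: 7.8
ee_pos: [0.483, 0.0455, 0.14]
orientation: [180.0, 0.0, -14.8]
wrist_force: [0.7, -0.8, -2.4]
grip_width: 0.0568
```

Run:
```python
from h import *
from bench import sensors, viewer
s=sensors.read_state();print(s['t'],s['ee_pos'],s['orientation'],s['wrist_force'],s['grip_width'],s['dq'])
for n in("wrist","scene","top"):
  d=viewer.capture(n);cv2.imwrite(f"pics/{n}8.png",d["pixels"][:,:,::-1])
  if n=="scene": print(proj([.483,.0455,.13],d["mtx"],d["cam_to_world"]))
a=cv2.imread('pics/scene8.png')[180:300,280:430];b=cv2.imread('pics/top8.png')[170:290,250:400]
cv2.imwrite('pics/c8.png',cv2.resize(np.hstack([a,b]),None,fx=2.6,fy=2.6,interpolation=cv2.INTER_CUBIC))
```

```text
7.8 [0.48295327 0.04545744 0.14000957] [ 1.79994758e+02  3.84581382e-02 -1.48414182e+01] [ 0.70662213 -0.76148999 -2.43344686] 0.056828578856133426 [ 0.01450117 -0.10142639 -0.18158232 -0.08658381  0.01893011  0.05179517]
[347.12502562 219.12431371]
```

View pics/wrist8.png

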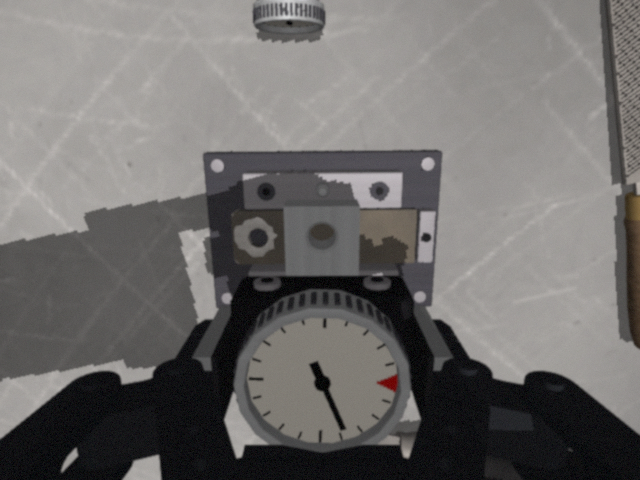

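View pics/c8.png

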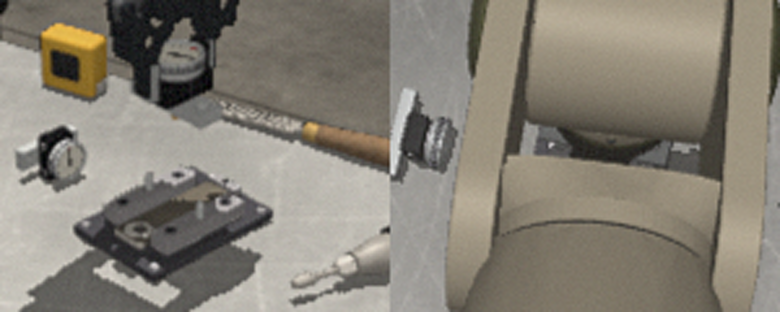

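The gauge hangs level about 10 cm above the fixture. The pointer has swung back to (343,430), the red mark is unmoved at (388,383), and the strip lies between the rails.

Run:
```python
from bench import job_done, sensors
print(job_done()); s=sensors.read_state(); print(s['t'],s['ee_pos'],s['grip_width'])
```

```text
the job is handed in; nothing more can be done
None
the job is handed in; nothing more can be done
```

The gauge is zeroed, lifted straight up off the dowels and held by the black block about 10 cm above the rails. The job is handed in. The interface gave no verdict and no state reading afterwards, so the checks below are from just before handing in, at about 8 s of the 45 s allowed.

I gripped the bezel and turned it 43° clockwise, then let go. I checked that the red mark still lay at the pointer tip before taking the block by its two ends.

- **Zero:** the red mark lay within about 1° of the pointer tip while seated. The bezel stands about 2° clockwise of the block's x axis, and it did not move on lifting. The pointer swung back by about 66°, close to the 69° expected.
- **Hold:** the tool is vertical to within 0.1° and still, 0.099 m above where it gripped. The opening is 56.8 mm on the 58 mm block; the bezel width reading was also about 2 mm low. Gaps show between the fingers and the bezel. The upright force reads only 2.4 to 3.7 N, roughly the gauge's weight.
- **Surroundings:** the sample strip is still between the rails by eye, and nothing was seen to move. I did not re-measure the two bystanders after the lift.
- **Disagreement:** the overhead and wrist cameras put the gauge's centre about 2 mm apart. I used the wrist value, and the grip on the block was centred to within about 0.5 mm.

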